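Find the canister's flat in the V-rest and pack it flat side down

TASK

Roll the white canister in the blue V-rest until its flat drops flush onto one of the two sloping walls, and let go of it there. Then take it again and lay it gently in the red tote, released and lying on its flat so that it cannot roll. Do not drop the canister or push the tape roll, the label box, the scanner or the marker about.

Things in the scene. Friction and masses are not known exactly. Their poses are not given: they have to be found in the camera images.
- canister: White rigid canister, a round rod 56 mm in diameter, 160 mm long, about 0.4 kg, with red end discs 2 mm proud, starting loose on its round in the V-rest. Origin at its centre on its axis; x along the axis; ends alike. A flat runs along its whole length. The reported turn about x says NOTHING of where the flat is (that differs every time), but changes as the canister is rolled.
- canister_end (a point): Centre of the canister's +x end face, 80 mm from its origin, on the axis. The flat: 37 mm wide, 21 mm from the axis (the round is 28), so it is 49 mm instead of 56 across flat and round, and spans 41 degrees either side of its middle. At the start its middle faces at most 98 degrees to either side of straight up. A squeeze need not turn it flush.
- rest: Blue V-rest fixed to the bench. Origin at the centre of its underside on the bench; x along the groove, y across it. Two V saddles, each 24 mm long, stand at x = -55 and +55 mm on a dark base plate 150 x 100 x 8 mm; the 86 mm between them is free for fingers down to the plate. The walls slope 35 degrees from level, meet 32 mm above the bench and end 34 mm to either side, 56 mm above it.
- rest_groove (a point): Where the canister's axis lies, at mid length, while its round is on both walls: 66 mm above the bench over the rest's origin, same axes as the rest. With the flat flush on the +y wall (facing 35 degrees from straight down, towards +y) the canister's axis lies 6.1 mm to +y of this point and 4.3 mm lower; on the -y wall 6.1 mm to -y and 4.3 mm lower. Either wall will do.
- tote: Red open tote, fixed to the bench, outside 210 mm (its x) x 170 mm (its y) x 50 mm high, walls and floor 5 mm thick. Origin at the centre of its underside. The canister goes in lengthwise along x.
- tote_in (a point): Centre of the tote's inner floor, same axes as the tote. With the canister lying on its flat, its axis is 21 mm above this floor; lying on its round it is 28 mm above.
- tape: Bystander: tan tape roll lying flat, 90 mm in diameter, 25 mm high. Origin at the centre of its underside.
- labels: Bystander: yellow label box 70 x 50 x 30 mm. Origin at the centre of its underside.
- scanner: Bystander: dark hand scanner lying on the bench, about 130 x 66 x 34 mm. Origin on its underside.
- marker: Bystander: blue marker, 16 mm thick, 130 mm long, lying on the bench. Origin on its underside at mid length.
There are look-alikes about, which are no part of the job. Leave any pink or turquoise look-alike of the rest alone.

How it is judged:
By the outcome, as a careful person would: the job done as asked, in the order asked, and still so for the second after the job is handed in, with the robot touching nothing.
It also fails if it takes over 72 s, if anything falls off the work surface, if the arm or the gripper's body presses on something with over 40 N, if the wrist force passes 120 N, or if a joint passes its speed limit or range.

ROBOT

A 6-joint arm with a two-finger parallel gripper is mounted at the origin on the work surface. World frame = base frame: x ahead of the robot, y to its left, z up, the work surface at z = 0. Lengths are in m, angles in rad, forces in N, time in s.
With the tool pointing down it reaches from about 0.3 to 0.875 m from the base axis. Payload 6.4 kg.
Tool frame: the origin (TCP) lies between the finger pads; the fingertips stand 11 mm ahead of it and the grasp point (between the pads) lies 8 mm behind it (ctrl.tcp_to_tips is the y of the fingertips in the tool frame, in m); y points along the fingers, x is the direction in which the jaws open and shut, and the axes are right-handed (so a half turn about y gives the same grasp; the last joint's range is limited). The gripper opens to 85 mm and grips with 20 to 120 N. Pads are 22 mm wide; open, the fingers measure 114 mm over their backs; the gripper's body (76 mm by 85 mm) begins 54 mm behind the grasp point. The pads swing forward as they close: fully open they stand 13 mm farther back than shut.
Start: joints at [-1.316, 0.181, 1.607, -0, 1.354, -0.206], TCP at [0.256, -0.515, 0.242] pointing down, gripper open.
Joint ranges: [-2.99, 2.99], [-0.89, 2.07], [0.3, 2.58], [-1.14, 4.28], [0, 2.63], [-3.12, 3.12]. Speed limits (rad/s): [2.57, 2.57, 3.01, 3.14, 3.14, 3.14].

INTERFACE

Orientations are given as a unit quaternion [w, x, y, z].
In Python, from bench import ctrl gives the robot as it stands.
- The arm moves only by the tool apply_moves, never from a script. Its argument "plan" is text: rows parted by semicolons, each of 7 numbers parted by spaces: the shift along the tool's x, y, z each as a share of 0.05 m, from -1 to 1, then the turn, a rotation vector about the tool's x, y, z each as a share of 0.12 rad, from -1 to 1, then the opening, from 0 (shut) to 1 (fully open). In form: dx dy dz wx wy wz claw; .... A call has exactly 5 rows; each row shifts and turns the commanded pose from where the row before left it, along the tool's axes as they then stand; what a row does not reach is not made up. A row lasts 1/10 s, in which the tool goes at most 50 mm and 8.59 degrees, less where a joint would pass 70% of its speed; a pose out of reach is approached as far as the arm can. A call with a number of a shift or a turn outside -1 to 1 is refused whole. A call with a gripper value outside its range is refused whole. The fingers move at their own pace and stop on an object; the grip force is fixed at half the most. Time passes only in rows, so rows that do not move let the fingers close, or fill a call up. It gives the time, the measured TCP pose, the force and the opening at its end, in the units of the state.
- ctrl.get_obs(): the state, without advancing time (a new reading comes with each control period).
- ctrl.camera(name): name is "scene" or "top" or "wrist"; returns the picture (480x640x3 uint8, red, green, blue); there is no depth.
- ctrl.get_calibration(name): a dict with "intrinsics" (3x3 intrinsics, pixels), "k1" (the pictures are not rectified: a ray, as slopes to the right and down, at radius r is drawn at 1 + k1 r^2 times it, then the intrinsics apply), "R" (3x3) and "t" (3): a world point X has camera coordinates R X + t. Camera axes: x right, y down, z forward; pixel columns grow to the right and rows downward; lengths in m; the calibration is good to about 2 mm. A picture is of the moment at which its call begins: read the wrist's pose just before it. get_calibration takes no time and is no camera call; for the wrist camera it gives the pose at the moment of the call.
- ctrl.hand_in(): hands the job in, once; it reports no verdict.
Trained networks look in the newest picture that a camera, given by its name, has taken for a name from the list of things; names that differ only in an ending like _2 or _b are one class to them, and where a whole thing is asked for, a point or a joint stands for the part that bears it (a point fixed in the world has none). Each returns a list of dicts, best first, with "score" (0 to 1); they miss things now and then, are a little off and sometimes report something else, mostly with a low value. They report only what shows in the picture. A call takes as long as a camera call. They do not tell look-alikes from the thing itself.
- ctrl.recognise(camera, target): "point" ([x, y, z] in m, in world coordinates, good to about 4 mm: the middle of the surface that is visible of it).
The state is a dict: "time_s": time; "q": joint angles; "dq": joint speeds; "joint_efforts": joint torques, N m; "eef_pos": TCP position; "eef_rot": TCP orientation; "wrist_force": force on the tool from outside, world axes, zero at the start; "torque": the same for the moment, N m; "opening": opening from 0.0 (shut) to 1.0 (fully open).
Only numpy, scipy, OpenCV 4.12 (cv2) and the standard library are available. Lean on these libraries where they do the work, as an engineer would, in place of code of your own. Each camera call takes 0.05 s, during which the arm holds its last target.

## Working session

There is one attempt and no reset: what is moved stays moved. The work goes in short steps, Python scripts to look and compute and a tool call to move; the robot and the scene stay as the last step left them, time stands still between calls to the robot, and variables do not carry over. Pictures are saved under pics/ and viewed, and the job is handed in when it is done.

Besides the shell and the picture viewer there is one more tool, called after ">>>" by a JSON object that holds its "name" and its "arguments", one argument or row to a line. apply_moves: Moves the arm, as the interface text tells. Shift numbers are shares of 0.05 m and turn numbers shares of 0.12 rad, none past 1 either way. Its arguments: {"type":"object","properties":{"plan":{"type":"string"}},"required":["plan"]}

```bash
ls; mkdir -p pics
python3 - <<'E'
from bench import ctrl
import cv2
o=ctrl.get_obs();print(o)
for n in("scene","top","wrist"):
    c=ctrl.get_calibration(n);im=ctrl.camera(n);cv2.imwrite(f"pics/{n}0.png",im[:,:,::-1]);print(n,c)
    for t in("canister","rest","tote","tape","labels","scanner","marker"):
        if n=="top" : print(t,[(r["score"],r["point"]) for r in ctrl.recognise(n,t)][:4])
E
```

```text
pics
{'time_s': 0.0, 'q': array([-1.31632036e+00,  1.81524729e-01,  1.60802824e+00, -1.18976204e-05,
        1.35379866e+00, -2.06306472e-01]), 'dq': array([-0.00068044,  0.0011536 ,  0.00050873,  0.00045443, -0.00129018,
       -0.0006519 ]), 'joint_efforts': array([-1.45718164e-03, -4.44867897e+01, -3.51336050e+01, -4.14921860e-04,
        8.82148684e-03, -5.43585656e-06]), 'eef_pos': array([ 0.25554268, -0.51448906,  0.24138353]), 'eef_rot': array([ 0.60139408, -0.60054197,  0.37306148, -0.3721554 ]), 'wrist_force': array([-0.45918022,  0.07292815,  0.05220857]), 'torque': array([-0.0059698 ,  0.05290515, -0.0267637 ]), 'opening': 0.9977356643886955}
scene {'intrinsics': array([[567.04886822,   0.        , 320.74557972],
       [  0.        , 567.04886822, 247.54970661],
       [  0.        ,   0.        ,   1.        ]]), 'k1': -0.11878927367582702, 'R': array([[ 0.4841611 ,  0.8749543 ,  0.00655753],
       [ 0.73821299, -0.4044483 , -0.53987328],
       [-0.46971227,  0.2662265 , -0.84172076]]), 't': array([-0.12167744, -0.39974417,  1.61118638])}
top {'intrinsics': array([[608
[... 618 characters left out ...]
.6814, 0.0053, 0.0264])]
labels [(0.84, [0.4195, 0.0032, 0.0309])]
scanner [(0.57, [0.5167, -0.2165, 0.0913]), (0.56, [0.7599, 0.1994, 0.0325])]
marker [(0.82, [0.7806, 0.0062, 0.0118]), (0.44, [0.5137, -0.2213, 0.0979]), (0.41, [0.529, -0.2011, 0.0068])]
wrist {'intrinsics': array([[411.12656045,   0.        , 312.76639478],
       [  0.        , 411.12656045, 242.36271363],
       [  0.        ,   0.        ,   1.        ]]), 'k1': -0.038885416009453395, 'R': array([[ 4.46490779e-01, -8.94787842e-01, -8.37405792e-04],
       [-8.57578988e-01, -4.28190608e-01,  2.84975582e-01],
       [-2.55351255e-01, -1.26520828e-01, -9.58534411e-01]]), 't': array([-0.57427232, -0.03765019,  0.37893164])}
```

View pics/scene0.png

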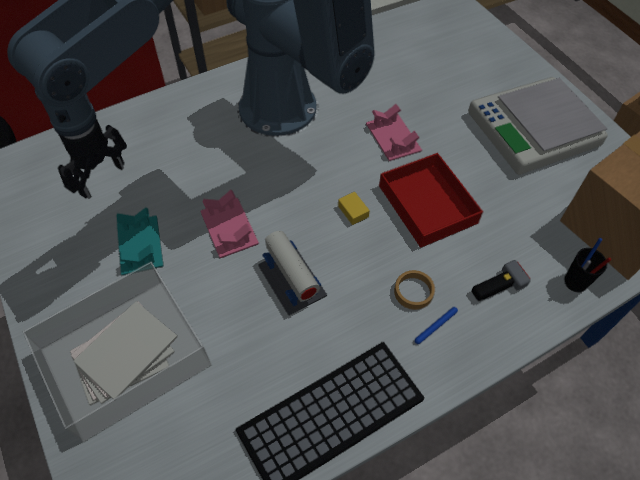

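View pics/top0.png

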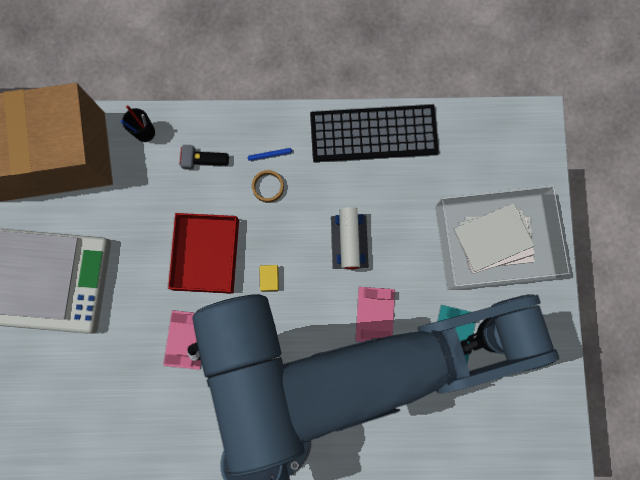

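View pics/wrist0.png

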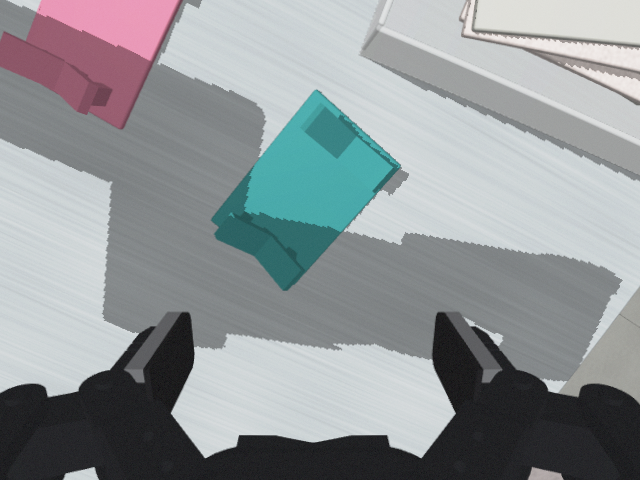

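Run:
```python
import cv2
a=cv2.imread("pics/scene0.png")[210:330,230:350];b=cv2.imread("pics/top0.png")[195:285,305:395]
cv2.imwrite("pics/z0.png",cv2.resize(a,(600,600),interpolation=cv2.INTER_CUBIC))
cv2.imwrite("pics/z1.png",cv2.resize(b,(600,600),interpolation=cv2.INTER_CUBIC))
```

```text
(no output)
```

View pics/z0.png

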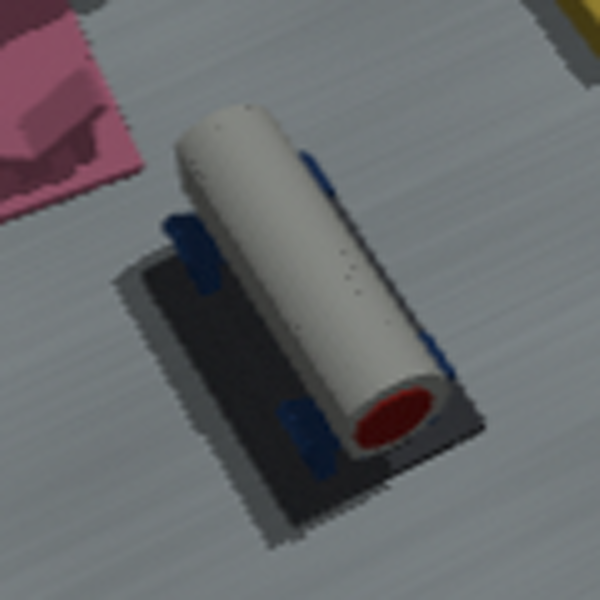

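View pics/z1.png

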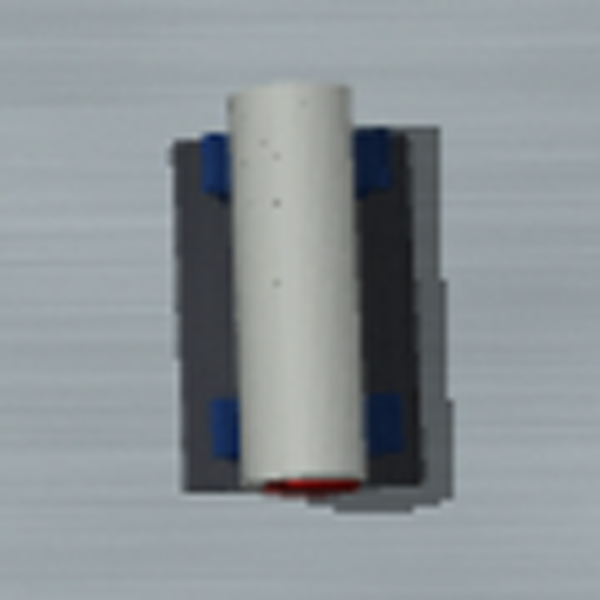

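```bash
cat > h.py <<'E'
import numpy as np, cv2
from scipy.spatial.transform import Rotation as Rn
from bench import ctrl
def q2R(q): return Rn.from_quat([q[1],q[2],q[3],q[0]]).as_matrix()
def ray(c,uv):
    K=c["intrinsics"];p=np.array([(uv[0]-K[0,2])/K[0,0],(uv[1]-K[1,2])/K[1,1]])
    s=p.copy()
    for _ in range(30): s=p/(1+c["k1"]*(s@s))
    R=c["R"];return -R.T@c["t"],R.T@np.array([s[0],s[1],1])
def atz(c,uv,z):
    C,d=ray(c,uv);return C+d*(z-C[2])/d[2]
def proj(c,X):
    p=c["R"]@np.asarray(X)+c["t"];s=p[:2]/p[2];s=s*(1+c["k1"]*(s@s));K=c["intrinsics"]
    return np.array([K[0,0]*s[0]+K[0,2],K[1,1]*s[1]+K[1,2]])
def snap(n,name,box=None,size=None):
    c=ctrl.get_calibration(n);im=ctrl.camera(n)[:,:,::-1].copy()
    cv2.imwrite(f"pics/{name}_raw.png",im)
    if box: im=im[box[1]:box[3],box[0]:box[2]]
    if size: im=cv2.resize(im,size,interpolation=cv2.INTER_CUBIC)
    cv2.imwrite(f"pics/{name}.png",im);return c
def plan(p,R,n,claw):
    o=ctrl.get_obs();R0=q2R(o["eef_rot"]);d=np.asarray(p)-o["eef_pos"]
    rv=Rn.from_matrix(R0.T@R).as_rotvec()
    # equal rotation steps; straight line
    for i in range(n):
        Ri=R0@Rn.from_rotvec(rv*i/n).as_matrix()
        s=np.r_[Ri.T@d/n/0.05, rv/n/0.12]
        print(" ".join(f"{v:.3f}" for v in s),claw,";")
    print("max ok" )
def st():
    o=ctrl.get_obs();print(round(o["time_s"],2),o["eef_pos"].round(4),"\n",q2R(o["eef_rot"]).round(3),"F",o["wrist_force"].round(1),"op",round(o["opening"],3),"q",o["q"].round(3))
E
python3 - <<'E'
from h import *
st()
c=ctrl.get_calibration("wrist");print("cam",-c["R"].T@c["t"])
o=ctrl.get_obs();R=q2R(o["eef_rot"]);print("cam in tool",R.T@(-c["R"].T@c["t"]-o["eef_pos"]),"fwd",R.T@c["R"][2],"right",R.T@c["R"][0])
t=ctrl.get_calibration("top")
f=lambda u,v:(305+u/6.667,195+v/6.667)
for p in((172,140),(407,130),(185,490),(425,485)):print("plate",atz(t,f(*p),.008))
for p in((230,95),(352,85),(242,485),(367,480)):print("can",atz(t,f(*p),.07))
print("tote rim px")
for p in((176,213),(239,215),(169,290),(236,292)):print(atz(t,p,.05))
E
```

```text
0.5 [ 0.2557 -0.515   0.2422] 
 [[ 0.445 -0.     0.896]
 [-0.896  0.     0.445]
 [-0.    -1.    -0.   ]] F [-0.3 -0.3  0.1] op 1.0 q [-1.316  0.181  1.607 -0.     1.354 -0.206]
cam [ 0.32088302 -0.48204205  0.37350813]
cam in tool [-0.00055394 -0.13127544  0.07304165] fwd [-7.50568493e-05  9.58536374e-01 -2.84970199e-01] right [9.99997774e-01 6.72818317e-04 1.99973243e-03]
plate [ 0.59512456 -0.17346423  0.008     ]
plate [ 0.59841577 -0.27285806  0.008     ]
plate [ 0.44595829 -0.17709764  0.008     ]
plate [ 0.4471003  -0.27709886  0.008     ]
can [ 0.60014406 -0.19642471  0.07      ]
can [ 0.60379977 -0.24624276  0.07      ]
can [ 0.4397741  -0.19894736  0.07      ]
can [ 0.44131575 -0.24913585  0.07      ]
tote rim px
[0.59847785 0.2522041  0.05      ]
[0.59127281 0.07945694 0.05      ]
[0.38681709 0.26451872 0.05      ]
[0.37944906 0.08473172 0.05      ]
```

Run:
```python
from h import *
a=np.radians(30);y=np.array([-np.sin(a),0,-np.cos(a)]);x=np.array([0,-1,0.]);R=np.c_[x,y,np.cross(x,y)];print(R)
plan([.65,-.222,.165],R,15,1)
```

```text
[[ 0.        -0.5        0.8660254]
 [-1.         0.         0.       ]
 [ 0.        -0.8660254 -0.5      ]]
-0.116 0.103 0.645 -0.286 0.250 0.067 1 ;
-0.135 0.082 0.644 -0.286 0.250 0.067 1 ;
-0.153 0.061 0.642 -0.286 0.250 0.067 1 ;
-0.172 0.040 0.639 -0.286 0.250 0.067 1 ;
-0.191 0.020 0.635 -0.286 0.250 0.067 1 ;
-0.210 -0.000 0.629 -0.286 0.250 0.067 1 ;
-0.229 -0.020 0.622 -0.286 0.250 0.067 1 ;
-0.248 -0.039 0.614 -0.286 0.250 0.067 1 ;
-0.266 -0.058 0.604 -0.286 0.250 0.067 1 ;
-0.285 -0.076 0.594 -0.286 0.250 0.067 1 ;
-0.303 -0.094 0.582 -0.286 0.250 0.067 1 ;
-0.321 -0.111 0.569 -0.286 0.250 0.067 1 ;
-0.339 -0.128 0.555 -0.286 0.250 0.067 1 ;
-0.357 -0.144 0.540 -0.286 0.250 0.067 1 ;
-0.374 -0.159 0.524 -0.286 0.250 0.067 1 ;
max ok
```

>>> {"name": "apply_moves", "arguments": {
  "plan": "-0.12 0.1 0.65 -0.29 0.25 0.07 1; -0.13 0.08 0.64 -0.29 0.25 0.07 1; -0.15 0.06 0.64 -0.29 0.25 0.07 1; -0.17 0.04 0.64 -0.29 0.25 0.07 1; -0.19 0.02 0.63 -0.29 0.25 0.07 1"
}}

```text
time_s: 1.0
eef_pos: [0.388, -0.417, 0.2168]
eef_rot: [-0.524, 0.614, -0.46, 0.37]
wrist_force: [0.4, -0.9, -0.4]
opening: 0.998
```

>>> {"name": "apply_moves", "arguments": {
  "plan": "-0.21 0 0.63 -0.29 0.25 0.07 1; -0.23 -0.02 0.62 -0.29 0.25 0.07 1; -0.25 -0.04 0.61 -0.29 0.25 0.07 1; -0.27 -0.06 0.6 -0.29 0.25 0.07 1; -0.28 -0.08 0.6 -0.29 0.25 0.07 1"
}}

```text
time_s: 1.5
eef_pos: [0.5194, -0.3191, 0.1908]
eef_rot: [-0.44, 0.617, -0.542, 0.363]
wrist_force: [-0.3, -0.8, -0.5]
opening: 1.001
```

>>> {"name": "apply_moves", "arguments": {
  "plan": "-0.3 -0.09 0.58 -0.29 0.25 0.07 1; -0.32 -0.11 0.57 -0.29 0.25 0.07 1; -0.34 -0.13 0.55 -0.29 0.25 0.07 1; -0.36 -0.14 0.54 -0.29 0.25 0.07 1; -0.37 -0.16 0.52 -0.29 0.25 0.07 1"
}}

```text
time_s: 2.0
eef_pos: [0.6501, -0.2216, 0.1641]
eef_rot: [0.351, -0.613, 0.615, -0.35]
wrist_force: [-0.2, -1.1, 0.3]
opening: 0.996
```

Run:
```python
from h import *
st();snap("wrist","w1")
```

```text
2.0 [ 0.6501 -0.2216  0.1641] 
 [[-0.002 -0.509  0.861]
 [-1.     0.003 -0.   ]
 [-0.003 -0.861 -0.509]] F [-0.2 -1.1  0.3] op 0.996 q [-0.411  0.869  0.864 -0.213  1.9    1.143]
```

View pics/w1.png

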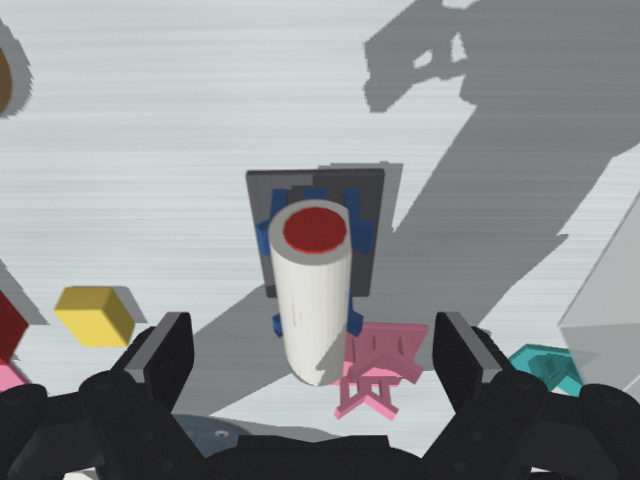

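Run:
```python
from h import *
im=cv2.imread("pics/w1_raw.png")[190:280,260:370]
cv2.imwrite("pics/w1z.png",cv2.resize(im,(770,630)[:2] if 0 else (733,600),interpolation=cv2.INTER_CUBIC))
```

```text
(no output)
```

View pics/w1z.png

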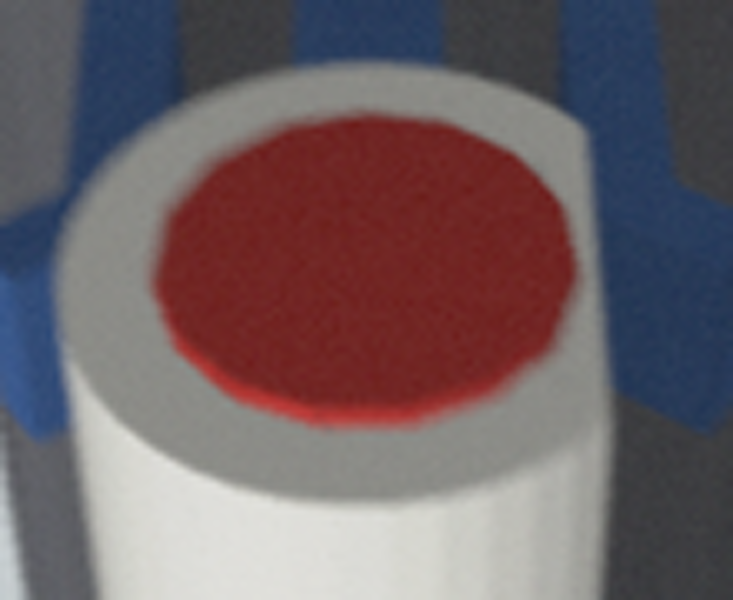

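Run:
```python
from h import *
c=ctrl.get_calibration("wrist")
def P(u,v,x=.601):
    uv=(260+u/733*110,190+v/600*90);C,d=ray(c,uv);return C+d*(x-C[0])/d[0]
for n,p in dict(lo=(585,130),up=(612,422),left=(57,280),bot=(330,505),top=(375,62),b2=(200,455),t2=(160,140),r0=(578,270),r1=(155,270)).items():print(n,P(*p).round(4))
```

```text
lo [ 0.601  -0.2387  0.0393]
up [ 0.601  -0.2392  0.0769]
left [ 0.601  -0.1891  0.06  ]
bot [ 0.601  -0.2146  0.0865]
top [ 0.601  -0.2183  0.0296]
b2 [ 0.601  -0.2032  0.081 ]
t2 [ 0.601  -0.1976  0.0411]
r0 [ 0.601  -0.2371  0.0583]
r1 [ 0.601  -0.1981  0.0587]
```

Run:
```python
from h import *
c=ctrl.get_calibration("wrist")
for p in((247,171),(384,170),(268,297),(371,296)):print(atz(c,p,.008).round(4))
s=ctrl.get_calibration("scene")
# scene end-face disc centre
f=lambda u,v:(230+u/5,210+v/5)
for x in(.601,.605):
    C,d=ray(s,f(393,418));print(C+d*(x-C[0])/d[0])
for p in((145,270),(295,525),(483,428)):print("plate scene",atz(s,f(*p),.008))
ctrl.camera("wrist");print(ctrl.recognise("wrist","canister"),ctrl.recognise("wrist","canister_end"),ctrl.recognise("wrist","rest_groove"),ctrl.recognise("top","rest_groove"),ctrl.recognise("top","canister_end"))
```

```text
[ 0.6075 -0.1705  0.008 ]
[ 0.6091 -0.2646  0.008 ]
[ 0.4578 -0.1734  0.008 ]
[ 0.4606 -0.2716  0.008 ]
[ 0.601      -0.22372911  0.0662613 ]
[ 0.605      -0.22577245  0.07469512]
plate scene [ 0.44914335 -0.27411697  0.008     ]
plate scene [ 0.59965129 -0.27296723  0.008     ]
plate scene [ 0.59736703 -0.17646919  0.008     ]
[{'point': [0.5828, -0.2217, 0.0925], 'score': 0.91}] [{'point': [0.583, -0.2184, 0.0888], 'score': 0.88}] [{'point': [0.3739, -0.291, 0.0235], 'score': 0.73}, {'point': [0.3239, -0.504, 0.0159], 'score': 0.72}, {'point': [0.2604, 0.1851, 0.0082], 'score': 0.72}, {'point': [0.5826, -0.2305, 0.0053], 'score': 0.66}, {'point': [0.4062, 0.1015, 0.0225], 'score': 0.3}, {'point': [0.5831, -0.2215, 0.0924], 'score': 0.17}] [{'point': [0.2528, 0.2391, 0.0022], 'score': 0.96}, {'point': [0.5277, -0.1992, 0.0082], 'score': 0.9}, {'point': [0.3203, -0.2865, 0.0104], 'score': 0.81}, {'point': [0.3105, -0.5251, 0.005], 'score': 0.64}] [{'point': [0.5162, -0.2183, 0.0943], 'score': 0.97}]
```

Run:
```python
from h import *
st();snap("wrist","w2",(230,150,400,310),(638,600))
```

```text
2.35 [ 0.6487 -0.2237  0.1656] 
 [[-0.002 -0.506  0.862]
 [-1.     0.003 -0.001]
 [-0.003 -0.862 -0.506]] F [ 0.2 -1.2  0.9] op 0.998 q [-0.414  0.863  0.869 -0.213  1.897  1.14 ]
```

View pics/w2.png

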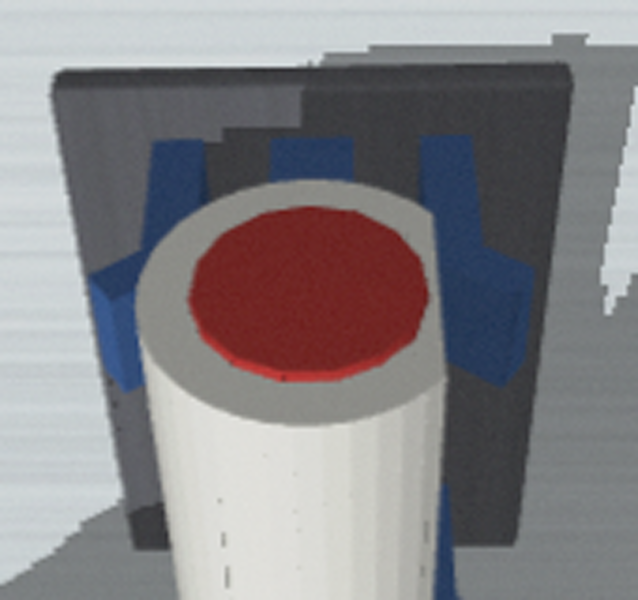

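Run:
```python
from h import *
c=ctrl.get_calibration("wrist")
f=lambda u,v:(230+u/3.753,150+v/3.75)
for p in((57,90),(570,88),(135,548),(517,545)):print(atz(c,f(*p),.008).round(4))
def P(p,x):
    C,d=ray(c,f(*p));return (C+d*(x-C[0])/d[0]).round(4)
for x in (.6,.605,.608):
  print([P(p,x) for p in((435,215),(446,380),(137,300),(308,181),(308,425))])
```

```text
[ 0.5981 -0.1749  0.008 ]
[ 0.5988 -0.2718  0.008 ]
[ 0.4502 -0.1773  0.008 ]
[ 0.4519 -0.2761  0.008 ]
[array([ 0.6   , -0.2443,  0.0452]), array([ 0.6   , -0.2441,  0.0831]), array([ 0.6   , -0.1949,  0.0659]), array([ 0.6   , -0.2225,  0.0364]), array([ 0.6   , -0.2228,  0.0923])]
[array([ 0.605 , -0.2438,  0.0507]), array([ 0.605 , -0.2435,  0.0876]), array([ 0.605 , -0.1957,  0.0708]), array([ 0.605 , -0.2225,  0.0422]), array([ 0.605 , -0.2228,  0.0965])]
[array([ 0.608 , -0.2434,  0.054 ]), array([ 0.608 , -0.2432,  0.0903]), array([ 0.608 , -0.1962,  0.0738]), array([ 0.608 , -0.2226,  0.0456]), array([ 0.608 , -0.2228,  0.099 ])]
```

```bash
cat >> h.py <<'E'
YAW=.018
def tool(tilt,yaw=YAW):
    # tilt>0: rotate about canister +x axis by tilt (tool points +y side)
    R0=np.array([[0,0,1.],[-1,0,0],[0,-1,0]])
    return Rn.from_euler('z',yaw).as_matrix()@Rn.from_euler('x',tilt).as_matrix()@R0
E
python3 - <<'E'
from h import *
plan([.523,-.221,.155],tool(0),8,1)
E
```

```text
-0.006 0.182 -0.257 0.553 -0.020 -0.008 1 ;
-0.007 0.165 -0.269 0.553 -0.020 -0.008 1 ;
-0.008 0.147 -0.279 0.553 -0.020 -0.008 1 ;
-0.009 0.128 -0.288 0.553 -0.020 -0.008 1 ;
-0.010 0.109 -0.296 0.553 -0.020 -0.008 1 ;
-0.010 0.089 -0.302 0.553 -0.020 -0.008 1 ;
-0.011 0.069 -0.308 0.553 -0.020 -0.008 1 ;
-0.012 0.048 -0.311 0.553 -0.020 -0.008 1 ;
max ok
```

>>> {"name": "apply_moves", "arguments": {
  "plan": "-0.01 0.18 -0.26 0.55 -0.02 -0.01 1; -0.01 0.16 -0.27 0.55 -0.02 -0.01 1; -0.01 0.15 -0.28 0.55 -0.02 -0.01 1; -0.01 0.13 -0.29 0.55 -0.02 -0.01 1; -0.01 0.11 -0.3 0.55 -0.02 -0.01 1"
}}

```text
time_s: 2.9
eef_pos: [0.569, -0.2214, 0.1597]
eef_rot: [-0.451, 0.55, -0.544, 0.446]
wrist_force: [0.9, 0.7, 0.5]
opening: 1.002
```

>>> {"name": "apply_moves", "arguments": {
  "plan": "-0.01 0.09 -0.3 0.55 -0.02 -0.01 1; -0.01 0.07 -0.31 0.55 -0.02 -0.01 1; -0.01 0.05 -0.31 0.55 -0.02 -0.01 1; 0 0 0 0 0 0 1; 0 0 0 0 0 0 1"
}}

```text
time_s: 3.4
eef_pos: [0.5226, -0.2206, 0.1555]
eef_rot: [-0.503, 0.506, -0.496, 0.495]
wrist_force: [0.0, -0.3, 0.4]
opening: 1.004
```

Run:
```python
from h import *
st();snap("wrist","w3")
plan([.523,-.221,.056],tool(0),5,1)
c=ctrl.get_calibration("wrist")
for X in([.4426,-.2260,.066],[.6026,-.2231,.066],[.5226,-.2246,.094],[.6,-.2446,.066]):print(proj(c,X))
```

```text
3.4 [ 0.5226 -0.2206  0.1555] 
 [[ 0.018 -0.003  1.   ]
 [-1.    -0.003  0.018]
 [ 0.002 -1.    -0.003]] F [ 0.  -0.3  0.4] op 1.004 q [-0.607  0.257  1.702 -0.004  1.184  0.948]
0.000 0.398 -0.001 0.004 0.001 0.004 1 ;
0.000 0.398 -0.001 0.004 0.001 0.004 1 ;
0.000 0.398 -0.001 0.004 0.001 0.004 1 ;
0.001 0.398 -0.001 0.004 0.001 0.004 1 ;
0.001 0.398 -0.002 0.004 0.001 0.004 1 ;
max ok
[319.31010314 377.09314153]
[321.48314632 107.18235124]
[321.4893912  273.38326065]
[363.16349587 113.43577674]
```

View pics/w3.png

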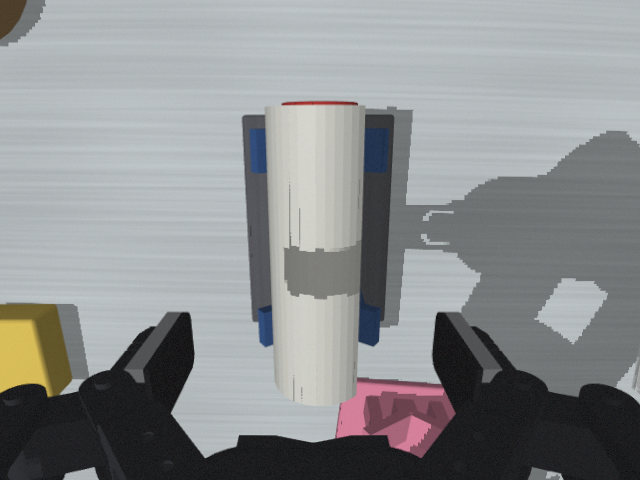

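>>> {"name": "apply_moves", "arguments": {
  "plan": "0 0.5 0 0 0 0 1; 0 0.5 0 0 0 0 1; 0 0.5 0 0 0 0 1; 0 0.3 0 0 0 0 1; 0 0.19 0 0 0 0 1"
}}

```text
time_s: 3.95
eef_pos: [0.5228, -0.2197, 0.0532]
eef_rot: [-0.504, 0.506, -0.496, 0.494]
wrist_force: [-0.5, 0.5, -0.6]
opening: 1.001
```

>>> {"name": "apply_moves", "arguments": {
  "plan": "0 0 0 0 0 0 0.75; 0 0 0 0 0 0 0.65; 0 0 0 0 0 0 0.55; 0 0 0 0 0 0 0.45; 0 0 0 0 0 0 0.2"
}}

```text
time_s: 4.45
eef_pos: [0.5237, -0.2211, 0.0559]
eef_rot: [-0.504, 0.506, -0.495, 0.496]
wrist_force: [0.7, -4.2, 4.0]
opening: 0.562
```

Run:
```python
from h import *
st();snap("wrist","w4")
```

```text
4.45 [ 0.5237 -0.2211  0.0559] 
 [[ 0.02  -0.001  1.   ]
 [-1.    -0.004  0.02 ]
 [ 0.004 -1.    -0.002]] F [ 0.7 -4.2  4. ] op 0.562 q [-0.606  0.403  1.746 -0.005  0.992  0.947]
```

View pics/w4.png

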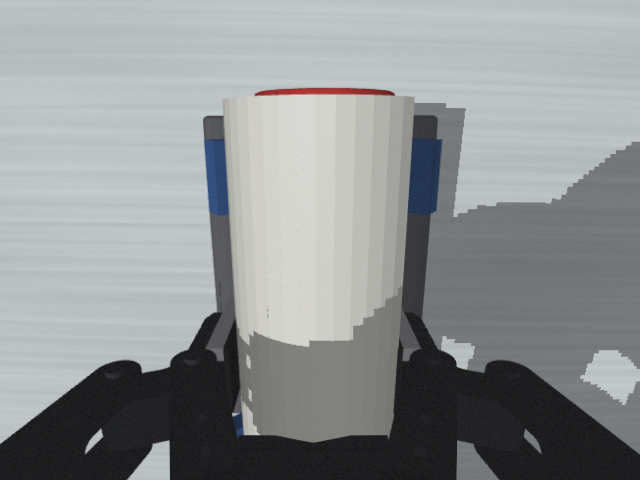

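```bash
cat >> h.py <<'E'
def rows(poses,claw,start=None):
    # poses: list of (p,R) successive commanded poses, start from measured
    o=ctrl.get_obs()
    p0,R0=start if start else (o["eef_pos"],q2R(o["eef_rot"]))
    for k,(p,R) in enumerate(poses):
        s=np.r_[R0.T@(np.asarray(p)-p0)/.05, Rn.from_matrix(R0.T@R).as_rotvec()/.12]
        print(" ".join(f"{v:.2f}" for v in s),claw,";" if k%5!=4 else "\n")
        p0,R0=np.asarray(p),R
OFF=np.array([.0035,-.010,0])
def ax(A,tilt,off=OFF,yaw=YAW):
    R=tool(tilt,yaw);return (np.asarray(A)-R@off,R)
E
python3 - <<'E'
from h import *
d=np.radians
P=[]
L=[(0,.066),(0,.070),(0,.076),(0,.082)]
P=[ax([.523,-.2246,z],0) for t,z in L[1:]]
ts=np.linspace(0,55,13)[1:]
for t in ts: P.append(ax([.523,-.2246-.0061*t/55,.082],d(t)))
rows(P,0,ax([.523,-.2246,.066],0))
E
```

```text
0.00 -0.08 0.00 0.00 0.00 0.00 0 ;
0.00 -0.12 0.00 0.00 0.00 0.00 0 ;
0.00 -0.12 0.00 0.00 0.00 0.00 0 ;
-0.01 -0.01 -0.00 0.00 -0.00 0.67 0 ;
-0.01 -0.01 -0.00 -0.00 0.00 0.67 0 

-0.01 -0.01 -0.00 -0.00 -0.00 0.67 0 ;
-0.01 -0.01 -0.00 0.00 0.00 0.67 0 ;
-0.01 -0.01 -0.00 0.00 0.00 0.67 0 ;
-0.01 -0.01 -0.00 -0.00 0.00 0.67 0 ;
-0.01 -0.01 -0.00 -0.00 -0.00 0.67 0 

-0.01 -0.01 -0.00 -0.00 -0.00 0.67 0 ;
-0.01 -0.01 -0.00 0.00 0.00 0.67 0 ;
-0.01 -0.01 -0.00 0.00 -0.00 0.67 0 ;
-0.01 -0.01 -0.00 0.00 0.00 0.67 0 ;
-0.01 -0.01 -0.00 -0.00 0.00 0.67 0
```

>>> {"name": "apply_moves", "arguments": {
  "plan": "0 -0.08 0 0 0 0 0; 0 -0.12 0 0 0 0 0; 0 -0.12 0 0 0 0 0; -0.01 -0.01 0 0 0 0.4 0; -0.01 -0.01 0 0 0 0.6 0"
}}

```text
time_s: 5.0
eef_pos: [0.5225, -0.2172, 0.0718]
eef_rot: [0.533, -0.475, 0.526, -0.462]
wrist_force: [-0.4, -1.0, -5.1]
opening: 0.559
```

Run:
```python
from h import *
st()
```

```text
5.0 [ 0.5225 -0.2172  0.0718] 
 [[ 0.021 -0.007  1.   ]
 [-0.992  0.122  0.022]
 [-0.122 -0.993 -0.004]] F [-0.4 -1.  -5.1] op 0.559 q [-0.655  0.409  1.703  0.103  1.112  0.845]
```

>>> {"name": "apply_moves", "arguments": {
  "plan": "-0.01 -0.01 0 0 0 0.67 0; -0.01 -0.01 0 0 0 0.67 0; -0.01 -0.01 0 0 0 0.67 0; -0.01 -0.01 0 0 0 0.67 0; -0.01 -0.01 0 0 0 0.67 0"
}}

```text
time_s: 5.5
eef_pos: [0.5226, -0.2171, 0.0748]
eef_rot: [0.615, -0.36, 0.61, -0.347]
wrist_force: [0.5, -0.7, -4.9]
opening: 0.56
```

>>> {"name": "apply_moves", "arguments": {
  "plan": "-0.01 -0.01 0 0 0 0.67 0; -0.01 -0.01 0 0 0 0.67 0; -0.01 -0.01 0 0 0 0.67 0; -0.01 -0.01 0 0 0 0.67 0; -0.01 -0.01 0 0 0 0.67 0"
}}

```text
time_s: 6.0
eef_pos: [0.5227, -0.2171, 0.078]
eef_rot: [0.671, -0.231, 0.67, -0.217]
wrist_force: [-0.6, 1.3, -3.6]
opening: 0.56
```

>>> {"name": "apply_moves", "arguments": {
  "plan": "0 0 0 0 0 0.3 0; 0 0 0 0 0 0 0; 0 0 0 0 0 0 0; 0 0 0 0 0 0 0; 0 0 0 0 0 0 0"
}}

```text
time_s: 6.5
eef_pos: [0.5229, -0.2165, 0.0786]
eef_rot: [0.675, -0.221, 0.673, -0.206]
wrist_force: [-0.6, -0.4, -4.9]
opening: 0.56
```

Run:
```python
from h import *
st();snap("wrist","w5");snap("scene","s5",(190,180,350,330),(640,600))
o=ctrl.get_obs();R=q2R(o["eef_rot"]);print(np.degrees(np.arcsin(R[1,1])),"axis",o["eef_pos"]+R@OFF)
A=[.523,-.2246-.0061,.0617]
rows([ax(A,np.radians(55))],0)
```

```text
6.5 [ 0.5229 -0.2165  0.0786] 
 [[ 0.009 -0.019  1.   ]
 [-0.576  0.817  0.02 ]
 [-0.818 -0.576 -0.004]] F [-0.6 -0.4 -4.9] op 0.56 q [-0.892  0.812  1.353  0.536  1.787  0.548]
54.86083247439388 axis [ 0.5230603  -0.22675929  0.08141297]
0.37 0.16 -0.00 0.03 -0.01 0.02 0 ;
```

View pics/w5.png

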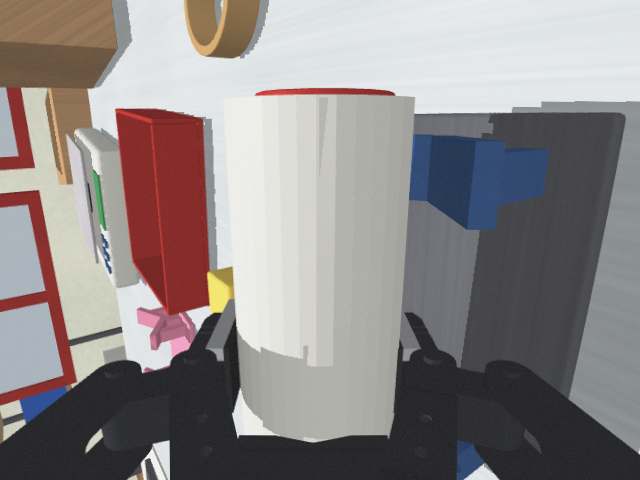

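View pics/s5.png

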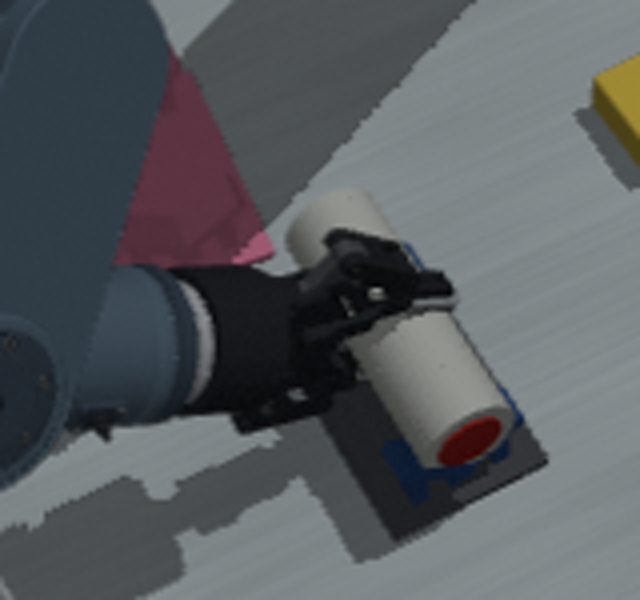

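>>> {"name": "apply_moves", "arguments": {
  "plan": "0.09 0.04 0 0.03 -0.01 0.02 0; 0.09 0.04 0 0 0 0 0; 0.09 0.04 0 0 0 0 0; 0.06 0.03 0 0 0 0 0; 0 0 0 0 0 0 0"
}}

```text
time_s: 7.1
eef_pos: [0.5224, -0.2201, 0.0595]
eef_rot: [0.676, -0.218, 0.673, -0.206]
wrist_force: [-1.1, 0.0, -3.7]
opening: 0.561
```

Run:
```python
from h import *
st()
o=ctrl.get_obs();R=q2R(o["eef_rot"]);print(np.degrees(np.arcsin(R[1,1])),"axis",o["eef_pos"]+R@OFF)
rows([ax([.523,-.2246-.0061,.0617],np.radians(55))],0)
```

```text
7.1 [ 0.5224 -0.2201  0.0595] 
 [[ 0.008 -0.015  1.   ]
 [-0.572  0.82   0.017]
 [-0.82  -0.572 -0.002]] F [-1.1  0.  -3.7] op 0.561 q [-0.898  0.847  1.342  0.535  1.771  0.533]
55.11380476324702 axis [ 0.52259958 -0.2302563   0.06238133]
0.02 0.00 0.01 0.00 -0.02 -0.02 0 ;
```

>>> {"name": "apply_moves", "arguments": {
  "plan": "0.02 0 0.01 0 0 0 0; 0.01 0.01 0 0 0 0 0; 0 0 0 0 0 0 0; 0 0 0 0 0 0 0; 0 0 0 0 0 0 0"
}}

```text
time_s: 7.6
eef_pos: [0.5232, -0.2204, 0.059]
eef_rot: [0.676, -0.218, 0.673, -0.206]
wrist_force: [-1.2, 0.4, -1.8]
opening: 0.563
```

Run:
```python
from h import *
st()
snap("wrist","w6")
```

```text
7.6 [ 0.5232 -0.2204  0.059 ] 
 [[ 0.009 -0.015  1.   ]
 [-0.572  0.82   0.018]
 [-0.82  -0.572 -0.001]] F [-1.2  0.4 -1.8] op 0.563 q [-0.898  0.849  1.34   0.535  1.771  0.532]
```

View pics/w6.png

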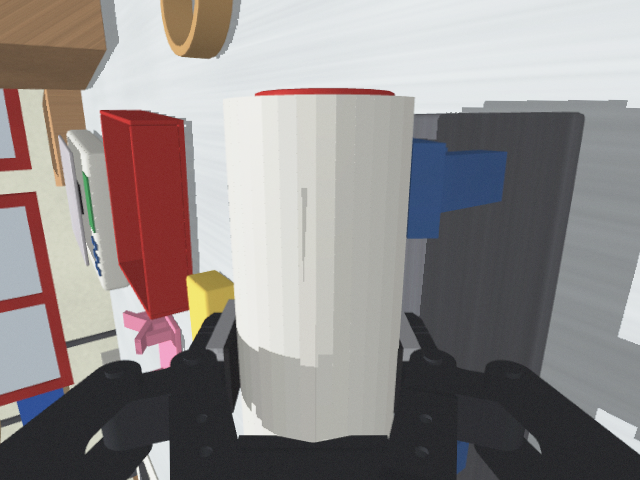

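>>> {"name": "apply_moves", "arguments": {
  "plan": "0 0 0 0 0 0 0.62; 0 0 0 0 0 0 0.68; 0 0 0 0 0 0 0.75; 0 0 0 0 0 0 0.75; 0 0 0 0 0 0 0.75"
}}

```text
time_s: 8.15
eef_pos: [0.5232, -0.2205, 0.0587]
eef_rot: [0.676, -0.218, 0.673, -0.206]
wrist_force: [-0.1, -0.2, 0.7]
opening: 0.747
```

Run:
```python
from h import *
st()
snap("wrist","w7")
```

```text
8.15 [ 0.5232 -0.2205  0.0587] 
 [[ 0.009 -0.015  1.   ]
 [-0.572  0.82   0.017]
 [-0.82  -0.572 -0.001]] F [-0.1 -0.2  0.7] op 0.747 q [-0.898  0.85   1.339  0.535  1.77   0.532]
```

View pics/w7.png

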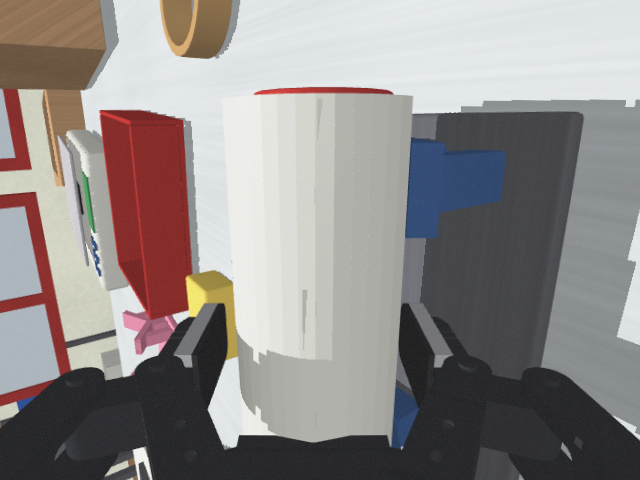

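>>> {"name": "apply_moves", "arguments": {
  "plan": "0 -0.2 0 0 0 0 0.75; 0 -0.4 0 0 0 0 0.75; 0 -0.4 0 0 0 0 0.75; 0 -0.4 0 0 0 0 0.75; 0 -0.4 0 0 0 0 0.75"
}}

```text
time_s: 8.7
eef_pos: [0.5244, -0.2956, 0.1111]
eef_rot: [0.676, -0.218, 0.673, -0.206]
wrist_force: [-0.1, 0.1, 0.0]
opening: 0.75
```

Run:
```python
from h import *
st()
o=ctrl.get_obs()
A=np.array([.523,-.2307,.0617])
p0=o["eef_pos"];t0=np.radians(55)
# go to tilt -35 with TCP 0.14 back from final
off=np.array([0,-.008,0])
p1,R1=ax(A,np.radians(-35),off); p1=p1-R1[:,1]*.09
n=15
pm=(np.array([.523,-.26,.20]))
P=[]
for k in range(1,n+1):
    s=k/n; p=(1-s)**2*p0+2*s*(1-s)*np.array([.523,-.24,.27])+s*s*p1
    P.append((p,tool(t0+(np.radians(-35)-t0)*s)))
print(p1,[q[0].round(3) for q in P[::3]])
rows(P,1,(p0,q2R(o["eef_rot"])))
```

```text
8.7 [ 0.5244 -0.2956  0.1111] 
 [[ 0.009 -0.015  1.   ]
 [-0.573  0.82   0.017]
 [-0.82  -0.573 -0.001]] F [-0.1  0.1  0. ] op 0.75 q [-0.958  0.864  1.179  0.511  1.922  0.561]
[ 0.52215345 -0.18367435  0.12887047] [array([ 0.524, -0.288,  0.131]), array([ 0.524, -0.266,  0.175]), array([ 0.523, -0.244,  0.194]), array([ 0.523, -0.221,  0.19 ]), array([ 0.522, -0.199,  0.161])]
-0.41 -0.11 -0.00 -0.00 -0.01 -0.88 1 ;
-0.36 -0.11 -0.00 -0.00 -0.00 -0.87 1 ;
-0.31 -0.11 -0.00 0.00 -0.00 -0.87 1 ;
-0.26 -0.10 -0.00 0.00 0.00 -0.87 1 ;
-0.22 -0.08 -0.00 -0.00 -0.00 -0.87 1 

-0.19 -0.06 -0.00 0.00 0.00 -0.87 1 ;
-0.17 -0.02 -0.00 0.00 0.00 -0.87 1 ;
-0.15 0.01 -0.00 0.00 0.00 -0.87 1 ;
-0.14 0.05 -0.00 -0.00 0.00 -0.87 1 ;
-0.15 0.09 -0.00 0.00 -0.00 -0.87 1 

-0.16 0.12 -0.00 0.00 -0.00 -0.87 1 ;
-0.18 0.16 0.00 -0.00 0.00 -0.87 1 ;
-0.21 0.19 0.00 0.00 -0.00 -0.87 1 ;
-0.25 0.21 0.00 -0.00 0.00 -0.87 1 ;
-0.30 0.23 0.00 0.00 -0.00 -0.87 1
```

>>> {"name": "apply_moves", "arguments": {
  "plan": "-0.41 -0.11 0 0 -0.01 -0.88 1; -0.36 -0.11 0 0 0 -0.87 1; -0.31 -0.11 0 0 0 -0.87 1; -0.26 -0.1 0 0 0 -0.87 1; -0.22 -0.08 0 0 0 -0.87 1"
}}

```text
time_s: 9.2
eef_pos: [0.5242, -0.2581, 0.1849]
eef_rot: [0.599, -0.386, 0.592, -0.376]
wrist_force: [-0.5, -0.6, -0.7]
opening: 1.0
```

>>> {"name": "apply_moves", "arguments": {
  "plan": "-0.19 -0.06 0 0 0 -0.87 1; -0.17 -0.02 0 0 0 -0.87 1; -0.15 0.01 0 0 0 -0.87 1; -0.14 0.05 0 0 0 -0.87 1; -0.15 0.09 0 0 0 -0.87 1"
}}

```text
time_s: 9.7
eef_pos: [0.5239, -0.2204, 0.1906]
eef_rot: [-0.482, 0.525, -0.472, 0.518]
wrist_force: [-0.3, 0.5, 0.1]
opening: 1.002
```

Run:
```python
from h import *
st()
snap("wrist","w8");snap("scene","s8",(190,180,350,330),(640,600))
```

```text
9.7 [ 0.5239 -0.2204  0.1906] 
 [[ 0.017  0.005  1.   ]
 [-0.996 -0.089  0.017]
 [ 0.089 -0.996  0.003]] F [-0.3  0.5  0.1] op 1.002 q [-0.567  0.194  1.703 -0.078  1.193  1.014]
```

View pics/w8.png

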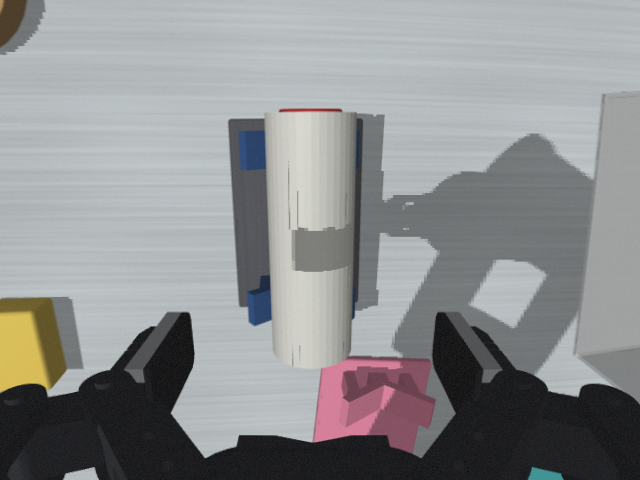

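View pics/s8.png

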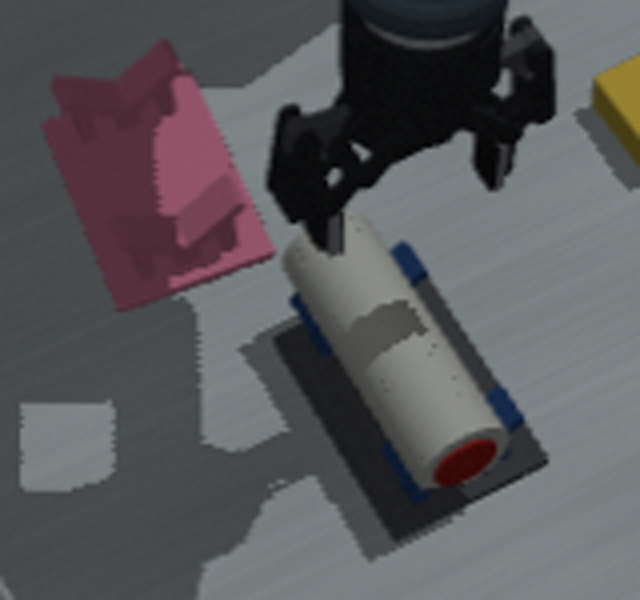

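Run:
```python
from h import *
c=ctrl.get_calibration("wrist");C=-c["R"].T@c["t"]
a=np.array([np.cos(.018),np.sin(.018),0])
for nm,A in (("flush",np.array([.523,-.2307,.0617])),("round",np.array([.523,-.2246,.066]))):
  for s in(-.06,.0,.06):
    B=A+a*s
    e=[]
    for th in np.radians(np.arange(0,360,2)):
        e.append(proj(c,B+.028*np.array([0,np.cos(th),np.sin(th)])))
    e=np.array(e);print(nm,s,e[:,0].min().round(1),e[:,0].max().round(1),e[:,1].mean().round(1))
im=cv2.imread("pics/w8_raw.png").astype(int)
for r in(130,150,200,330,345):
    l=im[r].min(axis=1); w=np.where(l[200:420]>150)[0]+200
    print(r,"".join("#" if v>170 else "." for v in l[255:370]))
```

```text
flush -0.06 277.3 357.9 319.9
flush 0.0 275.5 361.4 236.8
flush 0.06 273.6 365.2 142.4
round -0.06 268.3 350.3 323.0
round 0.0 265.9 353.3 238.7
round 0.06 263.3 356.6 142.6
130 ..............#################################################################....................................
150 ...............################################################################....................................
200 .................#########################.###################################.....................................
330 #################....########################################################....................##################
345 ##################....#######################################################....................##################
```

>>> {"name": "apply_moves", "arguments": {
  "plan": "-0.16 0.12 0 0 0 -0.87 1; -0.18 0.16 0 0 0 -0.87 1; -0.21 0.19 0 0 0 -0.87 1; -0.25 0.21 0 0 0 -0.87 1; -0.3 0.2 0 0 0 -0.87 1"
}}

```text
time_s: 10.3
eef_pos: [0.5233, -0.183, 0.1308]
eef_rot: [-0.332, 0.629, -0.322, 0.625]
wrist_force: [-0.1, 0.4, -0.5]
opening: 1.003
```

Run:
```python
from h import *
ctrl.camera("top");ctrl.camera("top");st()
c=snap("wrist","w9")
a=np.array([np.cos(.018),np.sin(.018),0])
for nm,A in (("flush",np.array([.523,-.2307,.0617])),("round",np.array([.523,-.2246,.066]))):
  for s in(-.06,.0,.06,.08):
    B=A+a*s
    e=np.array([proj(c,B+.028*np.array([0,np.cos(th),np.sin(th)])) for th in np.radians(np.arange(0,360,2))]);print(nm,s,e[:,0].min().round(1),e[:,0].max().round(1),e[:,1].mean().round(1))
A=np.array([.523,-.2307,.0617])
rows([ax(A,np.radians(-35),np.array([0,-.010,0]))],1)
```

```text
10.4 [ 0.5199 -0.1799  0.1259] 
 [[ 0.02   0.004  1.   ]
 [-0.823 -0.568  0.019]
 [ 0.568 -0.823 -0.008]] F [-0.5 -0.5 -1.4] op 0.995 q [-0.239  0.284  1.87  -0.734  0.966  1.734]
flush -0.06 274.9 370.3 352.2
flush 0.0 272.6 375.8 255.4
flush 0.06 270.1 381.9 141.9
flush 0.08 269.3 384.0 100.0
round -0.06 269.3 367.4 358.7
round 0.0 266.4 372.8 259.4
round 0.06 263.3 378.9 142.4
round 0.08 262.2 381.0 99.1
0.07 1.85 0.02 0.04 0.04 -0.07 1 ;
```

View pics/w9.png

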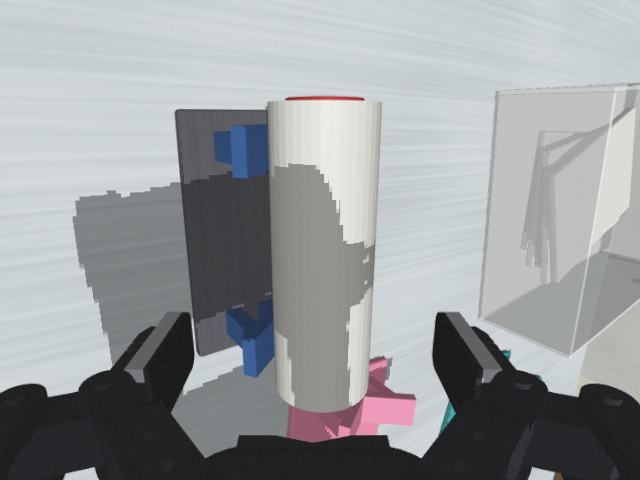

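>>> {"name": "apply_moves", "arguments": {
  "plan": "0.03 0.3 0 0 0 0 1; 0.02 0.4 0 0 0 -0.05 1; 0 0.4 0 0 0 0 1; 0 0 0 0 0 0 1; 0 0 0 0 0 0 1"
}}

```text
time_s: 10.95
eef_pos: [0.5231, -0.2172, 0.0868]
eef_rot: [-0.331, 0.63, -0.322, 0.625]
wrist_force: [-0.0, -0.4, 0.3]
opening: 1.0
```

Run:
```python
from h import *
ctrl.camera("top");st()
A=np.array([.523,-.2307,.0617])
rows([ax(A,np.radians(-35),np.array([0,-.010,0]))],1)
c=snap("wrist","w10")
a=np.array([np.cos(.018),np.sin(.018),0])
for nm,A in (("flush",np.array([.523,-.2307,.0617])),):
  for s in(-.06,.0,.06,.08):
    B=A+a*s
    e=np.array([proj(c,B+.028*np.array([0,np.cos(th),np.sin(th)])) for th in np.radians(np.arange(0,360,2))]);print(nm,s,e[:,0].min().round(1),e[:,0].max().round(1),e[:,1].mean().round(1))
```

```text
11.0 [ 0.5235 -0.2167  0.0872] 
 [[ 0.012  0.01   1.   ]
 [-0.819 -0.574  0.016]
 [ 0.574 -0.819  0.001]] F [ 0.1 -0.1  0.4] op 1.0 q [-0.304  0.362  1.871 -0.796  0.867  1.77 ]
-0.06 0.78 -0.02 0.00 -0.02 0.01 1 ;
flush -0.06 247.5 367.7 420.3
flush 0.0 240.4 373.4 302.9
flush 0.06 232.2 379.9 158.0
flush 0.08 229.3 382.2 102.7
```

View pics/w10.png

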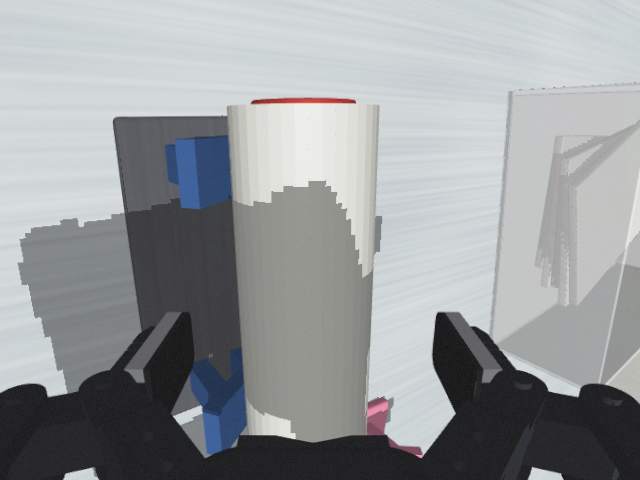

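>>> {"name": "apply_moves", "arguments": {
  "plan": "-0.04 0.2 -0.01 0 -0.02 0 1; -0.02 0.2 -0.01 0 0 0 1; 0 0.2 0 0 0 0 1; 0 0.08 0 0 0 0 1; 0 0 0 0 0 0 1"
}}

```text
time_s: 11.55
eef_pos: [0.5217, -0.2326, 0.0554]
eef_rot: [-0.332, 0.631, -0.321, 0.623]
wrist_force: [-0.0, 0.3, -0.2]
opening: 1.001
```

Run:
```python
from h import *
ctrl.camera("top");st()
A=np.array([.523,-.2307,.0617])
rows([ax(A,np.radians(-35),np.array([0,-.005,0]))],1)
```

```text
11.6 [ 0.522  -0.2325  0.0559] 
 [[ 0.018  0.009  1.   ]
 [-0.819 -0.574  0.02 ]
 [ 0.574 -0.819 -0.003]] F [0.1 0.  0.2] op 1.004 q [-0.335  0.423  1.872 -0.84   0.809  1.803]
0.04 -0.02 0.02 0.01 0.03 0.00 1 ;
```

>>> {"name": "apply_moves", "arguments": {
  "plan": "0.02 -0.01 0.01 0 0 0 0.85; 0 0 0 0 0 0 0.75; 0 0 0 0 0 0 0.7; 0 0 0 0 0 0 0.65; 0 0 0 0 0 0 0.55"
}}

```text
time_s: 12.1
eef_pos: [0.5232, -0.233, 0.0585]
eef_rot: [-0.332, 0.631, -0.32, 0.624]
wrist_force: [-2.3, 4.2, 6.7]
opening: 0.638
```

>>> {"name": "apply_moves", "arguments": {
  "plan": "0 0 0 0 0 0 0.4; 0 0 0 0 0 0 0.2; 0 0 0 0 0 0 0; 0 0 0 0 0 0 0; 0 0 0 0 0 0 0"
}}

```text
time_s: 12.6
eef_pos: [0.5232, -0.2329, 0.0585]
eef_rot: [-0.332, 0.631, -0.32, 0.624]
wrist_force: [-2.0, 2.2, 7.2]
opening: 0.64
```

Run:
```python
from h import *
st();snap("wrist","w11")
```

```text
12.6 [ 0.5232 -0.2329  0.0585] 
 [[ 0.017  0.011  1.   ]
 [-0.818 -0.575  0.02 ]
 [ 0.575 -0.818 -0.001]] F [-2.   2.2  7.2] op 0.64 q [-0.334  0.42   1.87  -0.839  0.812  1.8  ]
```

View pics/w11.png

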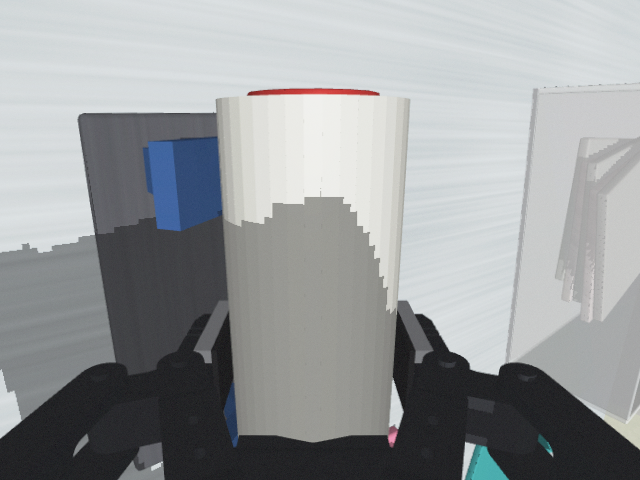

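>>> {"name": "apply_moves", "arguments": {
  "plan": "0 -0.1 0 0 0 0 0; 0 -0.2 0 0 0 0 0; 0 -0.3 0 0 0 0 0; 0 -0.3 0 0 0 0 0; 0 -0.3 0 0 0 0 0"
}}

```text
time_s: 13.15
eef_pos: [0.5224, -0.1975, 0.1078]
eef_rot: [-0.333, 0.631, -0.32, 0.624]
wrist_force: [0.1, -0.2, -3.7]
opening: 0.636
```

Run:
```python
from h import *
st()
a=cv2.imread("pics/scene0.png")[140:260,365:495];b=cv2.imread("pics/top0.png")[200:305,155:255]
cv2.imwrite("pics/z2.png",cv2.resize(a,(650,600),interpolation=cv2.INTER_CUBIC))
cv2.imwrite("pics/z3.png",cv2.resize(b,(571,600),interpolation=cv2.INTER_CUBIC))
```

```text
13.15 [ 0.5224 -0.1975  0.1078] 
 [[ 0.018  0.011  1.   ]
 [-0.819 -0.574  0.021]
 [ 0.574 -0.819 -0.001]] F [ 0.1 -0.2 -3.7] op 0.636 q [-0.269  0.32   1.873 -0.768  0.915  1.754]
```

View pics/z2.png

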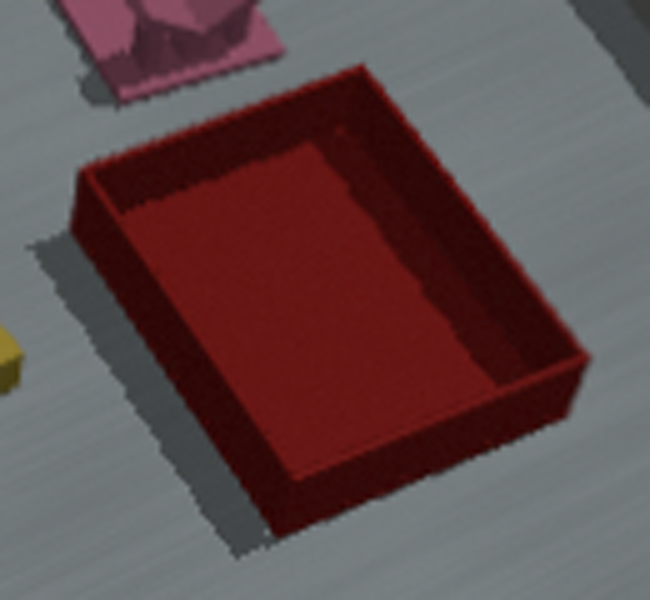

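View pics/z3.png

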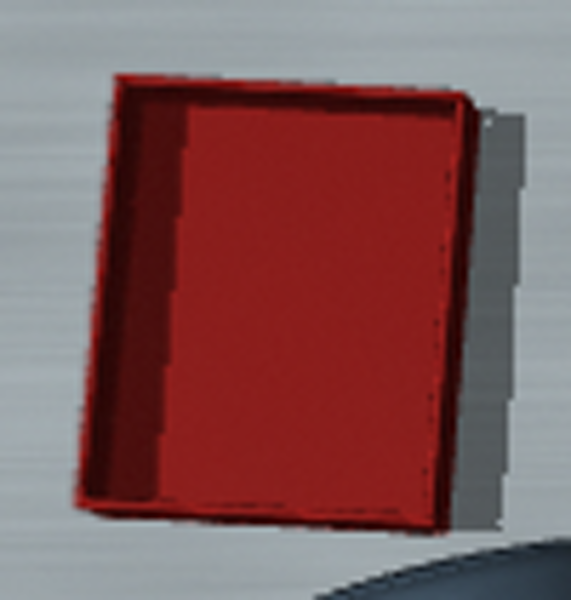

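Run:
```python
from h import *
t=ctrl.get_calibration("top");s=ctrl.get_calibration("scene")
T=[atz(t,(155+u/5.71,200+v/5.714),.05) for u,v in((115,75),(468,92),(437,522),(78,503))]
S=[atz(s,(365+u/5,140+v/5),.05) for u,v in((590,357),(290,482),(80,170),(363,66))]
for Q in(T,S):
    Q=np.array(Q);print(Q.round(4),Q.mean(0).round(4),[np.linalg.norm(Q[i]-Q[(i+1)%4]).round(3) for i in range(4)],[np.arctan2(*(Q[1]-Q[2])[1::-1]).round(3),np.arctan2(*(Q[0]-Q[3])[1::-1]).round(3)])
```

```text
[[0.5981 0.2545 0.05  ]
 [0.5882 0.085  0.05  ]
 [0.3813 0.0968 0.05  ]
 [0.3921 0.2656 0.05  ]] [0.49   0.1755 0.05  ] [np.float64(0.17), np.float64(0.207), np.float64(0.169), np.float64(0.206)] [np.float64(-0.057), np.float64(-0.054)]
[[0.5994 0.2549 0.05  ]
 [0.5893 0.0847 0.05  ]
 [0.3829 0.0993 0.05  ]
 [0.3934 0.2667 0.05  ]] [0.4913 0.1764 0.05  ] [np.float64(0.171), np.float64(0.207), np.float64(0.168), np.float64(0.206)] [np.float64(-0.071), np.float64(-0.057)]
```

Run:
```python
from h import *
o=ctrl.get_obs();p0=o["eef_pos"]
n=20;P=[]
p1=np.array([.4907,.176,.17])
for k in range(1,n+1):
    s=k/n; p=(1-s)**3*p0+3*s*(1-s)**2*np.array([.52,-.17,.25])+3*s*s*(1-s)*np.array([.50,.1,.25])+s**3*p1
    f=s
    P.append((p,tool(np.radians(-35*(1-f)),.018-.077*f)))
print([q[0].round(3) for q in P[::3]])
rows(P,0)
```

```text
[array([ 0.522, -0.192,  0.128]), array([ 0.519, -0.155,  0.177]), array([ 0.515, -0.098,  0.208]), array([ 0.509, -0.029,  0.222]), array([0.503, 0.044, 0.222]), array([0.497, 0.111, 0.208]), array([0.492, 0.163, 0.181])]
0.14 -0.40 -0.01 -0.02 0.05 0.26 0 ;
0.05 -0.41 -0.01 -0.02 0.03 0.25 0 ;
-0.04 -0.40 -0.02 -0.02 0.03 0.25 0 ;
-0.12 -0.39 -0.02 -0.02 0.03 0.25 0 ;
-0.19 -0.38 -0.03 -0.01 0.03 0.25 0 

-0.25 -0.35 -0.03 -0.01 0.03 0.25 0 ;
-0.31 -0.33 -0.03 -0.01 0.03 0.25 0 ;
-0.36 -0.29 -0.04 -0.01 0.03 0.25 0 ;
-0.40 -0.26 -0.04 -0.01 0.03 0.25 0 ;
-0.43 -0.22 -0.05 -0.01 0.03 0.25 0 

-0.45 -0.17 -0.05 -0.01 0.03 0.25 0 ;
-0.47 -0.13 -0.05 -0.01 0.03 0.25 0 ;
-0.47 -0.08 -0.05 -0.01 0.03 0.25 0 ;
-0.47 -0.04 -0.05 -0.01 0.03 0.25 0 ;
-0.46 0.01 -0.06 -0.01 0.03 0.25 0 

-0.44 0.06 -0.05 -0.00 0.03 0.25 0 ;
-0.40 0.10 -0.05 -0.00 0.03 0.25 0 ;
-0.37 0.14 -0.05 -0.00 0.03 0.25 0 ;
-0.32 0.18 -0.05 -0.00 0.03 0.25 0 ;
-0.26 0.22 -0.04 -0.00 0.03 0.25 0
```

>>> {"name": "apply_moves", "arguments": {
  "plan": "0.14 -0.4 -0.01 -0.02 0.05 0.26 0; 0.05 -0.41 -0.01 -0.02 0.03 0.25 0; -0.04 -0.4 -0.02 -0.02 0.03 0.25 0; -0.12 -0.39 -0.02 -0.02 0.03 0.25 0; -0.19 -0.38 -0.03 -0.01 0.03 0.25 0"
}}

```text
time_s: 13.65
eef_pos: [0.5175, -0.1381, 0.1897]
eef_rot: [-0.372, 0.6, -0.374, 0.601]
wrist_force: [0.1, -0.1, -4.0]
opening: 0.637
```

>>> {"name": "apply_moves", "arguments": {
  "plan": "-0.25 -0.35 -0.03 -0.01 0.03 0.25 0; -0.31 -0.33 -0.03 -0.01 0.03 0.25 0; -0.36 -0.29 -0.04 -0.01 0.03 0.25 0; -0.4 -0.26 -0.04 -0.01 0.03 0.25 0; -0.43 -0.22 -0.05 -0.01 0.03 0.25 0"
}}

```text
time_s: 14.15
eef_pos: [0.5089, -0.028, 0.2223]
eef_rot: [-0.412, 0.566, -0.423, 0.576]
wrist_force: [0.3, 0.2, -5.1]
opening: 0.634
```

>>> {"name": "apply_moves", "arguments": {
  "plan": "-0.45 -0.17 -0.05 -0.01 0.03 0.25 0; -0.47 -0.13 -0.05 -0.01 0.03 0.25 0; -0.47 -0.08 -0.05 -0.01 0.03 0.25 0; -0.47 -0.04 -0.05 -0.01 0.03 0.25 0; -0.46 0.01 -0.06 -0.01 0.03 0.25 0"
}}

```text
time_s: 14.65
eef_pos: [0.4992, 0.0904, 0.2129]
eef_rot: [-0.448, 0.529, -0.469, 0.547]
wrist_force: [-0.1, -0.2, -4.2]
opening: 0.633
```

>>> {"name": "apply_moves", "arguments": {
  "plan": "-0.44 0.06 -0.05 0 0.03 0.25 0; -0.4 0.1 -0.05 0 0.03 0.25 0; -0.37 0.14 -0.05 0 0.03 0.25 0; -0.32 0.18 -0.05 0 0.03 0.25 0; -0.26 0.22 -0.04 0 0.03 0.25 0"
}}

```text
time_s: 15.15
eef_pos: [0.4912, 0.1767, 0.1682]
eef_rot: [-0.484, 0.488, -0.511, 0.517]
wrist_force: [0.1, -0.6, -3.3]
opening: 0.636
```

>>> {"name": "apply_moves", "arguments": {
  "plan": "0 0 0 0 0 0 0; 0 0 0 0 0 0 0; 0 0 0 0 0 0 0; 0 0 0 0 0 0 0; 0 0 0 0 0 0 0"
}}

```text
time_s: 15.65
eef_pos: [0.4919, 0.1749, 0.1678]
eef_rot: [-0.483, 0.487, -0.511, 0.517]
wrist_force: [-0.3, -0.1, -4.5]
opening: 0.633
```

Run:
```python
from h import *
st()
rows([(np.array([.4907,.176,.06]),tool(0,-.059))],0)
snap("wrist","w12");snap("top","t12",(150,190,270,310),(600,600));snap("scene","s12",(360,100,500,240),(600,600))
```

```text
15.65 [0.4919 0.1749 0.1678] 
 [[-0.059  0.001  0.998]
 [-0.998 -0.011 -0.059]
 [ 0.011 -1.     0.002]] F [-0.3 -0.1 -4.5] op 0.633 q [ 0.121  0.147  1.806 -0.012  1.189  1.754]
-0.04 2.16 -0.03 -0.01 0.00 0.09 0 ;
```

View pics/w12.png

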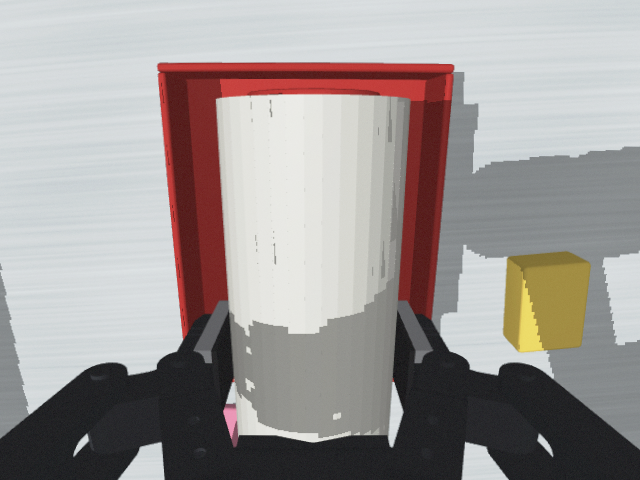

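View pics/s12.png

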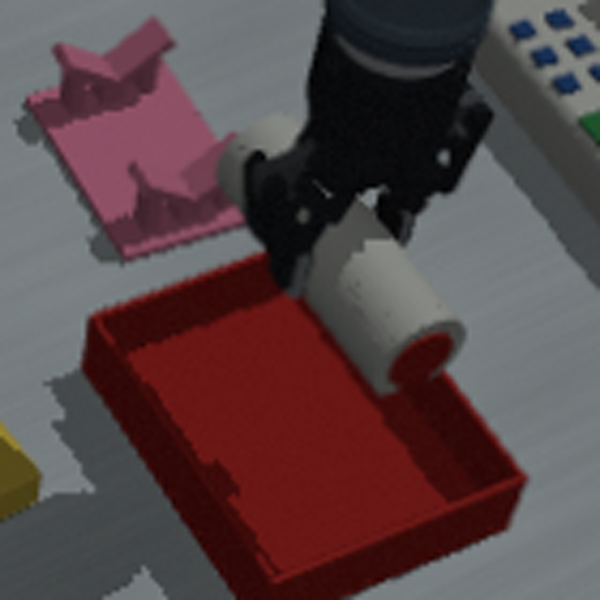

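>>> {"name": "apply_moves", "arguments": {
  "plan": "-0.02 0.3 -0.02 -0.01 0 0.05 0; -0.02 0.5 -0.01 0 0 0.04 0; 0 0.5 0 0 0 0 0; 0 0.5 0 0 0 0 0; 0 0.4 0 0 0 0 0"
}}

```text
time_s: 16.3
eef_pos: [0.4897, 0.1768, 0.0559]
eef_rot: [0.485, -0.485, 0.515, -0.514]
wrist_force: [0.2, 0.5, -3.9]
opening: 0.636
```

>>> {"name": "apply_moves", "arguments": {
  "plan": "0 0.2 0 0 0 0 0; 0 0 0 0 0 0 0; 0 0 0 0 0 0 0; 0 0 0 0 0 0 0; 0 0 0 0 0 0 0"
}}

```text
time_s: 16.8
eef_pos: [0.4911, 0.1772, 0.0484]
eef_rot: [-0.486, 0.485, -0.514, 0.515]
wrist_force: [-0.7, 1.3, -2.9]
opening: 0.637
```

Run:
```python
from h import *
st()
rows([(np.array([.4907,.176,.022]),tool(0,-.059))],0)
snap("wrist","w13")
```

```text
16.8 [0.4911 0.1772 0.0484] 
 [[-0.058  0.002  0.998]
 [-0.998  0.001 -0.058]
 [-0.001 -1.     0.002]] F [-0.7  1.3 -2.9] op 0.637 q [0.118 0.33  1.869 0.    0.941 1.747]
0.02 0.53 -0.01 -0.01 0.00 -0.01 0 ;
```

View pics/w13.png

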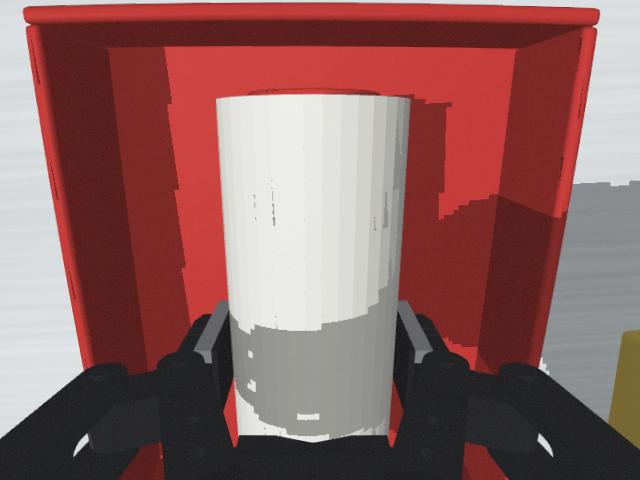

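>>> {"name": "apply_moves", "arguments": {
  "plan": "0 0.15 0 0 0 0 0; 0 0.15 0 0 0 0 0; 0 0.12 0 0 0 0 0; 0 0.04 0 0 0 0 0; 0 0 0 0 0 0 0"
}}

```text
time_s: 17.35
eef_pos: [0.4896, 0.1769, 0.0235]
eef_rot: [0.485, -0.486, 0.515, -0.514]
wrist_force: [-0.9, -1.4, -4.2]
opening: 0.635
```

>>> {"name": "apply_moves", "arguments": {
  "plan": "0 0.02 0 0 0 0 0; 0 0.01 0 0 0 0 0; 0 0.01 0 0 0 0 0; 0 0 0 0 0 0 0; 0 0 0 0 0 0 0"
}}

```text
time_s: 17.85
eef_pos: [0.4902, 0.177, 0.0224]
eef_rot: [0.485, -0.485, 0.515, -0.514]
wrist_force: [-0.2, 0.7, -4.6]
opening: 0.636
```

>>> {"name": "apply_moves", "arguments": {
  "plan": "0 0.01 0 0 0 0 0; 0 0.01 0 0 0 0 0; 0 0 0 0 0 0 0; 0 0 0 0 0 0 0; 0 0 0 0 0 0 0"
}}

```text
time_s: 18.35
eef_pos: [0.4903, 0.1771, 0.022]
eef_rot: [0.485, -0.485, 0.515, -0.514]
wrist_force: [-3.2, -1.0, 5.0]
opening: 0.63
```

>>> {"name": "apply_moves", "arguments": {
  "plan": "0 0 0 0 0 0 0.66; 0 0 0 0 0 0 0.72; 0 0 0 0 0 0 0.85; 0 0 0 0 0 0 0.9; 0 0 0 0 0 0 0.9"
}}

```text
time_s: 18.85
eef_pos: [0.4902, 0.177, 0.0212]
eef_rot: [0.485, -0.485, 0.515, -0.514]
wrist_force: [0.7, -0.4, -0.4]
opening: 0.904
```

Run:
```python
from h import *
st()
snap("wrist","w14")
```

```text
18.85 [0.4902 0.177  0.0212] 
 [[-0.059 -0.     0.998]
 [-0.998  0.    -0.059]
 [-0.    -1.    -0.   ]] F [ 0.7 -0.4 -0.4] op 0.904 q [1.180e-01 3.810e-01 1.874e+00 1.000e-03 8.880e-01 1.747e+00]
```

View pics/w14.png

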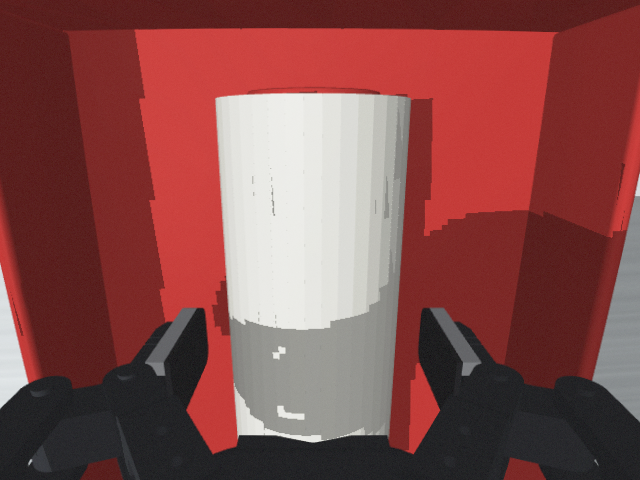

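Released with clear gaps either side. Retracting straight up.

>>> {"name": "apply_moves", "arguments": {
  "plan": "0 -0.2 0 0 0 0 0.9; 0 -0.5 0 0 0 0 0.9; 0 -0.6 0 0 0 0 0.9; 0 -0.7 0 0 0 0 0.9; 0 -0.7 0 0 0 0 0.9"
}}

```text
time_s: 19.4
eef_pos: [0.4899, 0.1769, 0.1581]
eef_rot: [0.485, -0.485, 0.515, -0.514]
wrist_force: [0.5, 0.7, -0.3]
opening: 0.899
```

>>> {"name": "apply_moves", "arguments": {
  "plan": "0 -0.3 0 -0.6 0 0 0.9; 0 -0.2 0 -0.6 0 0 0.9; 0 0 0.5 -0.6 0 0 0.9; 0 0 0.5 -0.6 0 0 0.9; 0 0 0.4 -0.6 0 0 0.9"
}}

```text
time_s: 19.9
eef_pos: [0.5607, 0.1728, 0.1678]
eef_rot: [0.39, -0.564, 0.599, -0.414]
wrist_force: [-0.2, -0.7, 1.1]
opening: 0.899
```

>>> {"name": "apply_moves", "arguments": {
  "plan": "0 0 0 0 0 0 0.9; 0 0 0 0 0 0 0.9; 0 0 0 0 0 0 0.9; 0 0 0 0 0 0 0.9; 0 0 0 0 0 0 0.9"
}}

```text
time_s: 20.4
eef_pos: [0.5588, 0.1733, 0.168]
eef_rot: [0.391, -0.564, 0.598, -0.414]
wrist_force: [0.2, 0.7, -0.2]
opening: 0.895
```

Run:
```python
from h import *
st()
snap("wrist","w15");snap("scene","s15")
```

```text
20.4 [0.5588 0.1733 0.168 ] 
 [[-0.058 -0.35   0.935]
 [-0.998  0.021 -0.054]
 [-0.001 -0.936 -0.351]] F [ 0.2  0.7 -0.2] op 0.895 q [0.073 0.51  1.374 0.046 1.614 1.695]
```

View pics/w15.png

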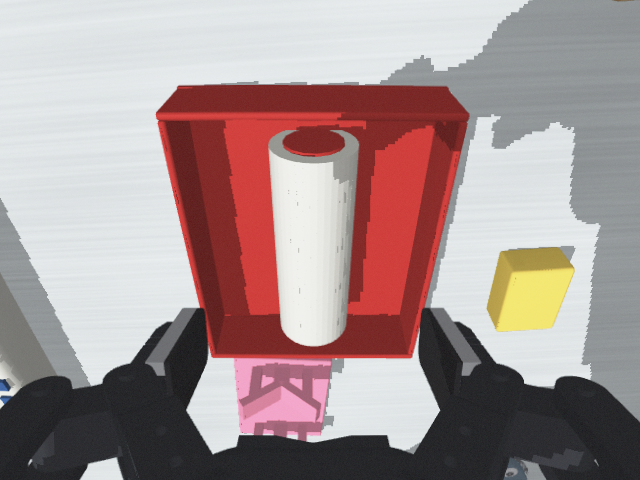

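View pics/s15.png

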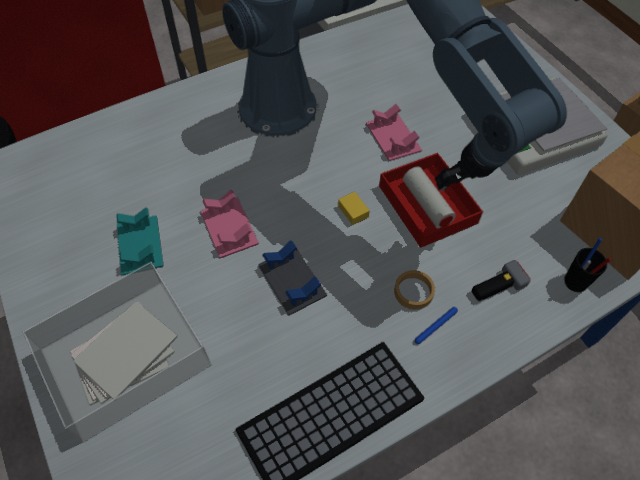

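Run:
```python
from h import *
im=cv2.imread("pics/w15_raw.png")[115:175,260:370]
cv2.imwrite("pics/w15z.png",cv2.resize(im,(770,420),interpolation=cv2.INTER_CUBIC))
```

```text
(no output)
```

View pics/w15z.png

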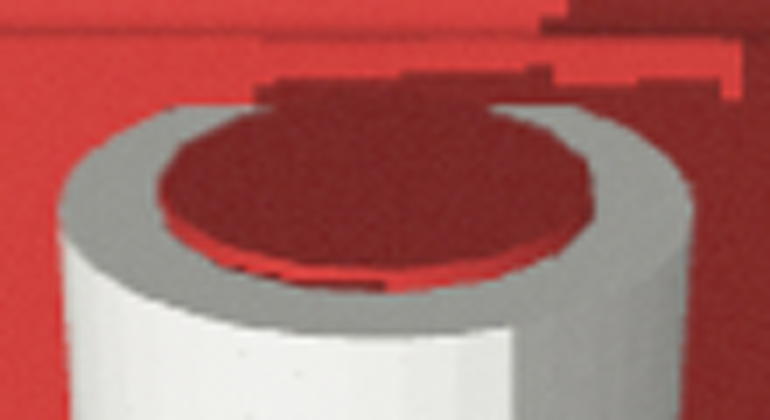

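The flat edge runs level at the bottom of the end face, from (180,105) to (575,105) in the zoom, so the canister lies on its flat. The arm is clear of everything, and the bystanders look where they were.

Run:
```python
from bench import ctrl
print(ctrl.hand_in())
```

```text
the job is handed in; nothing more can be done
None
```

The canister is lying on its flat in the red tote, released and clear of the walls, and the job is handed in at about 20.5 s of the 72 s allowed.

- **Rolling in the rest:** I gripped the canister with one pad on its flat, which faced the -y side. I lifted it about 15 mm, turned it 55° and lowered it flush onto the -y wall of the blue rest, then let go and backed off. With the arm settled, its outline in the wrist picture matched the predicted flush position to about 2 px. An earlier picture, taken while the arm was still moving, was inconclusive.
- **Laying in the tote:** I took it again on its round with the tool tilted 35°, carried it over and turned the flat straight down. It touched the tote floor with about 5 N before I released it.
- **Last checks:** The end-face picture shows the flat level on the tote floor. The gripper was about 0.1 m above the canister with no force on the wrist. By eye in the scene picture, the tape roll, label box, scanner and marker are where they started. The largest wrist force I read was under 10 N.

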